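# Stow two canisters and show the loaded one to the reader

### The job

Two sample canisters that look alike have come back, one loaded and one empty. Set them gently upright, fully down, in the two-pocket stand, first one of them (either) in the pocket marked by one stud and then the other in the pocket marked by two studs, letting go of each, and feel which is the heavier; then lift the heavier one out again and finish still holding it upright and still, centred over the window of the reader with its underside about 7 cm above the window, leaving the other in its pocket. Leave the bottle, the timer and the tape roll alone; the program ends while the gripper holds the canister in the air, touching nothing else.

Things in the scene. Friction and masses are not known exactly. Their poses are not given: they have to be found in the camera images.
- canister_p: an upright closed canister, bare steel body 40 mm across with a slightly wider plain aluminium screw lid (44 mm across, 70 to 100 mm above the underside); 100 mm tall in all. Origin: centre of its underside, z up its axis; it is round, so its yaw means nothing. Loose. The two canisters look exactly alike and stand to the robot's left in either order; one is loaded (0.5 to 0.7 kg) and the other empty (0.15 to 0.25 kg), and only their weight tells which is which.
- canister_q: an upright closed canister, bare steel body 40 mm across with a slightly wider plain aluminium screw lid (44 mm across, 70 to 100 mm above the underside); 100 mm tall in all. Origin: centre of its underside, z up its axis; it is round, so its yaw means nothing. Loose. The two canisters look exactly alike and stand to the robot's left in either order; one is loaded (0.5 to 0.7 kg) and the other empty (0.15 to 0.25 kg), and only their weight tells which is which.
- stand: a fixed grey plastic block, 90 (x) x 224 (y) x 42 mm tall, with two round blind pockets side by side, each 44 mm wide and 30 mm deep (2 mm of play all round a canister), centres 120 mm apart along its y at y = +60 mm (pocket 1) and -60 mm (pocket 2). On its top, along its -x edge, one small white stud (14 mm wide, 4 mm high) stands beside pocket 1 and two such studs, 24 mm apart, beside pocket 2. Origin: centre of its underside, z up. It may be turned any way round.
- pocket_1 (a point): centre of the floor of pocket 1 (one stud), 12 mm above the table and 30 mm below the stand's top; axes as the stand's, z up. A fully seated canister's underside centre lies here.
- pocket_2 (a point): centre of the floor of pocket 2 (two studs), 12 mm above the table and 30 mm below the stand's top; axes as the stand's, z up. A fully seated canister's underside centre lies here.
- reader: a fixed low grey desk reader, 116 x 116 x 31 mm, that looks straight up through a square grey glass window (60 mm, 76 mm with its black frame) in the middle of its top. To the robot's right. Origin: centre of its underside, z up.
- window (a point): centre of the reader's window, on its upper face, 31 mm above the table; z up.
- dropper: a brown dropper bottle with a black cap, 33 mm across, 106 mm tall, origin at the centre of its underside. Loose bystander, not part of the job: leave it where it stands.
- timer: a small white bench timer lying flat, 64 x 62 x 22 mm, origin at the centre of its underside. Loose bystander, not part of the job: leave it where it stands.
- tape: a roll of beige tape lying flat, 58 mm across, 19 mm high, origin at the centre of its underside. Loose bystander, not part of the job: leave it where it stands.
There are look-alikes about, which are no part of the job. What is shaped like the canister_p but purple or yellow is not meant.

How it is judged (in metres and radians):
On the way, in this order (a step that is already met when the one before it is completed fails the run):
1. one canister stands fully down in pocket 1 (one stud), let go, while pocket 2 is still empty ((((horizontal distance between canister_p and pocket_1 below 0.006 m and z of canister_p in the frame of pocket_1 below 0.004 m and angle between canister_p's own z axis and vertical below 0.08 rad) and (contact force between canister_p and the fingers below 0.1 N and linear speed of canister_p below 0.02 m/s)) or ((horizontal distance between canister_q and pocket_1 below 0.006 m and z of canister_q in the frame of pocket_1 below 0.004 m and angle between canister_q's own z axis and vertical below 0.08 rad) and (contact force between canister_q and the fingers below 0.1 N and linear speed of canister_q below 0.02 m/s))) and horizontal distance between each of canister_p, canister_q and pocket_2 above 0.04 m), for 0.2 s.
2. both canisters stand fully down in the two pockets, let go ((((horizontal distance between canister_p and pocket_1 below 0.006 m and z of canister_p in the frame of pocket_1 below 0.004 m and angle between canister_p's own z axis and vertical below 0.08 rad) and (horizontal distance between canister_q and pocket_2 below 0.006 m and z of canister_q in the frame of pocket_2 below 0.004 m and angle between canister_q's own z axis and vertical below 0.08 rad)) or ((horizontal distance between canister_q and pocket_1 below 0.006 m and z of canister_q in the frame of pocket_1 below 0.004 m and angle between canister_q's own z axis and vertical below 0.08 rad) and (horizontal distance between canister_p and pocket_2 below 0.006 m and z of canister_p in the frame of pocket_2 below 0.004 m and angle between canister_p's own z axis and vertical below 0.08 rad))) and contact force between each of canister_p, canister_q and the fingers below 0.1 N and linear speed of each of canister_p, canister_q below 0.02 m/s), for 0.2 s.
At the end, for the whole second after the job is handed in: The heavier canister hangs in the fingers alone, upright within 0.15 rad, still, within 25 mm of the window's centre, underside 30 to 120 mm above the window; the lighter (weighing on the stand under 3.6 N) stands let go in its pocket (within 6 mm sideways, 4 in height) ((((horizontal distance between canister_p and window below 0.025 m and z of canister_p in the frame of window between 0.03 and 0.12 m and angle between canister_p's own z axis and vertical below 0.15 rad and linear speed of canister_p below 0.03 m/s and contact force between canister_p and the fingers above 1 N and contact force between canister_p and reader below 0.05 N and contact force between canister_p and stand below 0.05 N) and ((horizontal distance between canister_q and pocket_1 below 0.006 m and z of canister_q in the frame of pocket_1 below 0.004 m and angle between canister_q's own z axis and vertical below 0.08 rad) or (horizontal distance between canister_q and pocket_2 below 0.006 m and z of canister_q in the frame of pocket_2 below 0.004 m and angle between canister_q's own z axis and vertical below 0.08 rad)) and (contact force between canister_q and the fingers below 0.1 N and linear speed of canister_q below 0.02 m/s) and contact force between canister_q and stand below 3.6 N) or ((horizontal distance between canister_q and window below 0.025 m and z of canister_q in the frame of window between 0.03 and 0.12 m and angle between canister_q's own z axis and vertical below 0.15 rad and linear speed of canister_q below 0.03 m/s and contact force between canister_q and the fingers above 1 N and contact force between canister_q and reader below 0.05 N and contact force between canister_q and stand below 0.05 N) and ((horizontal distance between canister_p and pocket_1 below 0.006 m and z of canister_p in the frame of pocket_1 below 0.004 m and angle between canister_p's own z axis and vertical below 0.08 rad) or (horizontal distance between canister_p and pocket_2 below 0.006 m and z of canister_p in the frame of pocket_2 below 0.004 m and angle between canister_p's own z axis and vertical below 0.08 rad)) and (contact force between canister_p and the fingers below 0.1 N and linear speed of canister_p below 0.02 m/s) and contact force between canister_p and stand below 3.6 N))); the arm keeps its last pose, push and grip.
It fails at once if the dropper bottle is pushed or knocked more than 20 mm (distance of dropper from where it was at the start of the episode above 0.02 m).
It fails at once if the timer is pushed or knocked more than 20 mm (distance of timer from where it was at the start of the episode above 0.02 m).
It fails at once if the tape roll is pushed or knocked more than 20 mm (distance of tape from where it was at the start of the episode above 0.02 m).
It fails at once if a canister tips over (past 0.6 rad) (angle between any of canister_p, canister_q's own z axis and vertical above 0.6 rad).
It fails at once if a canister is dropped (faster than 0.65 m/s with no finger on it) ((linear speed of canister_p above 0.65 m/s and contact force between canister_p and the fingers below 0.1 N) or (linear speed of canister_q above 0.65 m/s and contact force between canister_q and the fingers below 0.1 N)).
It also fails if it takes over 67 s, if anything falls off the work surface, if the arm or the gripper's body presses on something with over 40 N, if the wrist force passes 120 N, or if a joint passes its speed limit or range.

### The arm

A 6-joint arm with a two-finger parallel gripper is mounted at the origin on a cart in front of the work surface, level with it; the furniture and walls round the work are solid. World frame = base frame: x ahead of the robot, y to its left, z up, the work surface at z = 0. Lengths are in mm, angles in degrees, forces in N, time in s.
With the tool pointing down it reaches from about 300 to 850 mm from the base axis. Payload 4.2 kg.
Tool frame: the origin (TCP) lies at the very end of the fingers, on their centre line; the grasp point (between the pads) lies 19 mm behind it; z points along the fingers, x is the direction in which the jaws open and shut, and the axes are right-handed (so a half turn about z gives the same grasp; the last joint's range is limited). The gripper opens to 91 mm and grips with 3 to 60 N. Pads are 32 mm wide; open, the fingers measure 118 mm over their backs; the gripper's body (76 mm by 178 mm) begins 60 mm behind the grasp point.
Start: joints at [74.255, 18.312, 89.639, -0, 72.044, -1.146], TCP at [144.931, 556.451, 213.976] pointing down, gripper open.
Joint ranges: [-177.97, 177.97], [-48.28, 115.42], [12.27, 149.76], [-77.06, 257.06], [2.81, 150.46], [-146.56, 146.56]. Speed limits (degrees/s): [147.25, 147.25, 180, 180, 180, 180].

### API

Orientations are given as [roll, pitch, yaw] about the fixed x, y, z axes, in that order (R = Rz(yaw) Ry(pitch) Rx(roll)).
In Python, from workcell import env gives the robot as it stands.
- The arm moves only by the tool servo_tool, never from a script. Its argument "plan" is a list of rows, each a list of 3 entries, a list of its own where there are three numbers: the turn, a rotation vector about the tool's x, y, z in degrees, then the shift along the tool's x, y, z in mm, then the finger opening in mm, from 0 to 91.2. In form: [[[ax, ay, az], [dx, dy, dz], claw], ...]. A call has exactly 10 rows; each row shifts and turns the pose as measured when the row begins, along the tool's axes as they then stand; what a row does not reach is not made up. A row lasts 1/8 s, in which the tool goes at most 62.5 mm and 10.7 degrees, less where a joint would pass 70% of its speed; a pose out of reach is approached as far as the arm can. A call with a gripper value outside its range is refused whole. The fingers move at their own pace and stop on an object; "squeeze" is the grip in N (left out, the last holds). Time passes only in rows, so rows that do not move let the fingers close, or fill a call up. It gives the time, the measured TCP pose, the force and the opening at its end, in the units of the state.
- env.state(): the state, without advancing time (a new reading comes with each control period).
- env.grab_frame(name): name is "scene" or "top"; returns a dict with "pixels" (480x640x3 uint8, red, green, blue), "intrinsics" (3x3 intrinsics, pixels), "distortion" ([k1, k2, p1, p2, k3] as OpenCV has them; the pictures are not rectified), "eye" and "attitude" of the camera in the world. Camera axes: x right, y up, looking along -z (the intrinsics and any distortion apply to the point x, -y, -z); pixel columns grow to the right and rows downward; lengths in mm; the calibration is good to about 2 mm. A picture is of the moment at which its call begins. There is no depth.
- env.job_done(): hands the job in, once; it reports no verdict.
The state is a dict: "time_s": time; "qpos": joint angles; "qvel": joint speeds; "effort": joint torques, N m; "ee_pos": TCP position; "ee_rot": TCP orientation; "force": force on the tool from outside, world axes, zero at the start; "torque": the same for the moment, N m; "gripper_width": finger opening in mm.
Only numpy, scipy, OpenCV 4.12 (cv2) and the standard library are available. Lean on these libraries where they do the work, as an engineer would, in place of code of your own. Each camera call takes 0.05 s, during which the arm holds its last target.

## Working session

There is one attempt and no reset: what is moved stays moved. The work goes in short steps, Python scripts to look and compute and a tool call to move; the robot and the scene stay as the last step left them, time stands still between calls to the robot, and variables do not carry over. Pictures are saved under pics/ and viewed, and the job is handed in when it is done.

Besides the shell and the picture viewer there is one more tool, called after "Emit:" as name(argument=value, ...) on one line, values as JSON. servo_tool: Moves the arm, as the interface text tells. Its arguments: {"type":"object","properties":{"plan":{"type":"array"},"squeeze":{"type":"number"}},"required":["plan"]}

```bash
mkdir -p pics; ls
cat > h.py <<'E'
from workcell import env
import numpy as np, cv2
def grab(n,fn=None):
    f=env.grab_frame(n)
    if fn: cv2.imwrite('pics/'+fn,cv2.cvtColor(f['pixels'],cv2.COLOR_RGB2BGR))
    return f
def ray(f,uv):
    K=np.array(f['intrinsics'],float);d=np.array(f['distortion'],float)
    p=cv2.undistortPoints(np.array(uv,float).reshape(-1,1,2),K,d).reshape(-1,2)
    v=np.c_[p[:,0],-p[:,1],-np.ones(len(p))]
    A=f['attitude']; A=np.array(A,float)
    if A.shape!=(3,3):
        from scipy.spatial.transform import Rotation as R
        A=R.from_euler('xyz',A,degrees=True).as_matrix()
    return np.array(f['eye'],float),v@A.T
def onz(f,uv,z):
    e,v=ray(f,uv); t=(z-e[2])/v[:,2]; return e+v*t[:,None]
E
python3 - <<'E'
from h import *
for n in('scene','top'):
    f=grab(n,n+'0.png'); print({k:v for k,v in f.items() if k!='pixels'})
print(env.state())
E
```

```text
pics
{'intrinsics': array([[553.34462759,   0.        , 317.94304654],
       [  0.        , 553.34462759, 244.72706191],
       [  0.        ,   0.        ,   1.        ]]), 'distortion': array([-0.01335921,  0.        ,  0.        ,  0.        ,  0.        ]), 'eye': array([ 228.14480805, -749.34959246,  928.18981565]), 'attitude': array([ 41.71924349,   0.10873463, -26.62422716])}
{'intrinsics': array([[502.36411357,   0.        , 309.82475389],
       [  0.        , 502.36411357, 234.97596108],
       [  0.        ,   0.        ,   1.        ]]), 'distortion': array([-0.13593668,  0.        ,  0.        ,  0.        ,  0.        ]), 'eye': array([ 521.25262651,  -21.4545214 , 1155.74873363]), 'attitude': array([  1.45123766,  -1.2546047 , -90.79275778])}
{'time_s': 0.1, 'qpos': array([ 7.42552774e+01,  1.83483694e+01,  8.96982366e+01,  2.34923964e-04,
        7.20446877e+01, -1.14630838e+00]), 'qvel': array([-0.04821866, -0.07418988, -0.19735299,  0.03531444,  0.09391285,
        0.01572145]), 'effort': array([-1.18938344e-03, -4.13331127e+01, -2.32511848e+01,  7.28336675e-02,
        4.21794096e-02, -5.58797262e-05]), 'ee_pos': array([144.80529014, 556.00714568, 213.20842845]), 'ee_rot': array([-1.79997950e+02,  9.12710533e-02,  7.54015148e+01]), 'force': array([-0.16950881, -0.65981078,  0.18668917]), 'torque': array([ 0.00867926,  0.04346874, -0.01795823]), 'gripper_width': 91.26456704672628}
```

View pics/scene0.png

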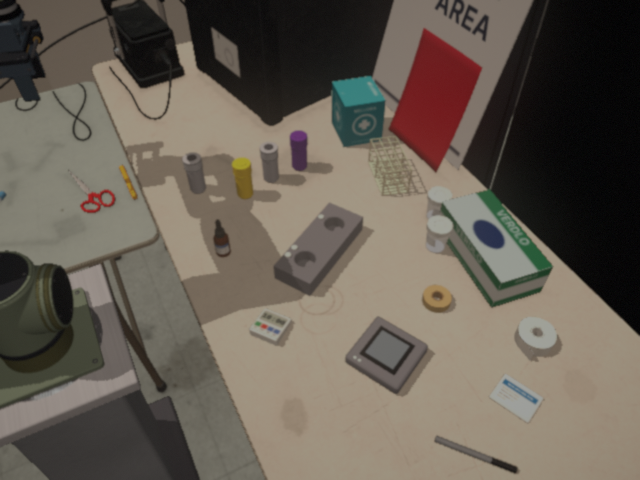

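View pics/top0.png

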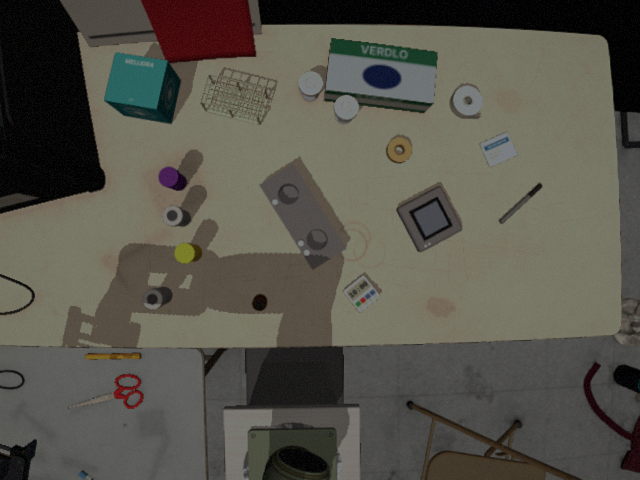

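Run:
```python
from h import *
t=cv2.imread('pics/top0.png');s=cv2.imread('pics/scene0.png')
a=cv2.resize(t[155:320,110:280],None,fx=3,fy=3,interpolation=3)
cv2.imwrite('pics/c1.png',a)
cv2.imwrite('pics/c2.png',cv2.resize(t[145:280,240:470],None,fx=3,fy=3,interpolation=3))
cv2.imwrite('pics/c3.png',cv2.resize(s[110:300,170:370],None,fx=3,fy=3,interpolation=3))
```

```text
(no output)
```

View pics/c1.png

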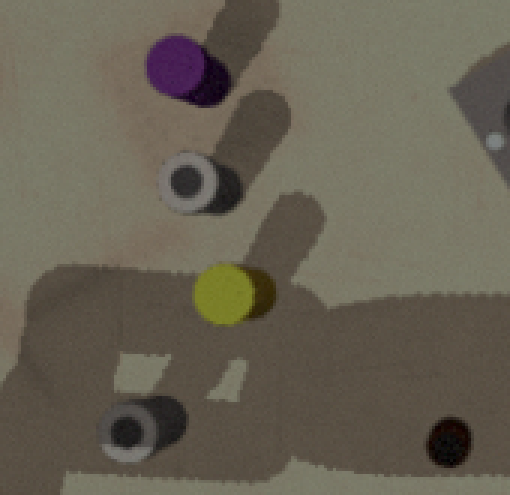

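View pics/c2.png

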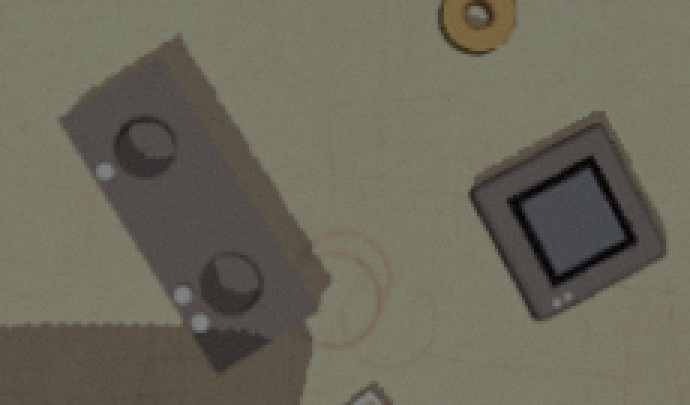

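View pics/c3.png

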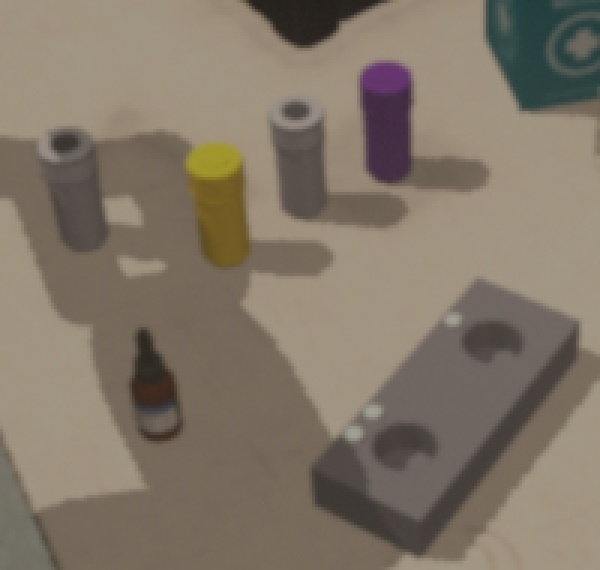

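Run:
```python
from h import *
t=grab('top');s=grab('scene')
def sub(f,box,k=6):
    x0,y0,x1,y1=box
    g=cv2.cvtColor(f['pixels'],cv2.COLOR_RGB2GRAY)[y0:y1,x0:x1]
    return cv2.resize(g,None,fx=k,fy=k,interpolation=cv2.INTER_CUBIC)
def back(p,box,k=6): return (np.array(p)+.5)/k-.5+np.array(box[:2])
# stand outline top, studs
hsv=cv2.cvtColor(t['pixels'],cv2.COLOR_RGB2HSV)
# stud centroid (white) 
for n,f,box,off in(('top',t,(260,150,360,275),0),('scene',s,(270,200,370,295),0)):
    x0,y0,x1,y1=box
    g=cv2.cvtColor(f['pixels'],cv2.COLOR_RGB2GRAY).astype(float)
    print(n,'gray range',g[y0:y1,x0:x1].min(),g[y0:y1,x0:x1].max())
top=t['pixels'];
print('hole',top[215,172],top[215,166],top[299,152],top[299,146],'stand',top[215,298],top[200,275])
# Dark hole centroid of lids
def dark(f,c,r,z,th):
    g=cv2.GaussianBlur(cv2.cvtColor(f['pixels'],cv2.COLOR_RGB2GRAY),(3,3),0)
    x0,y0=int(c[0]-r),int(c[1]-r)
    p=g[y0:y0+2*r+1,x0:x0+2*r+1].astype(float)
    lo,hi=p.min(),np.percentile(p,80); th=(lo+hi)/2
    n,l,st,ce=cv2.connectedComponentsWithStats((p<th).astype(np.uint8))
    i=l[r,r]; c2=ce[i]+[x0,y0]; print(c,'->',c2,st[i],onz(f,[c2],z)[0].round(1)); return c2
print('lids');
for n,a,b in(('A',(172,215),(268,147)),('B',(152,299),(192,157))):
    ca=dark(t,a,7,100,0); cb=dark(s,b,7,100,0)
```

```text
top gray range 29.0 131.0
scene gray range 57.0 159.0
hole [49 45 46] [105 101  96] [27 27 25] [73 71 65] stand [82 80 77] [121 126 123]
lids
(172, 215) -> [171.64772727 215.09090909] [ 2  2 10 11 88] [593.6 246.7 100. ]
(268, 147) -> [268.  146.5] [ 3  4  9  6 42] [591.9 245.5 100. ]
(152, 299) -> [151.78888889 298.55555556] [ 2  2 11 10 90] [417.6 291.3 100. ]
(192, 157) -> [191.82089552 157.23880597] [ 2  4 11  8 67] [417.  289.1 100. ]
```

Run:
```python
from h import *
t=grab('top');s=grab('scene')
def pts(*c,off,k=3): return [((x+.5)/k-.5+off[0],(y+.5)/k-.5+off[1]) for x,y in c]
# stand corners from crop c2 (top) and c3
c=pts((60,119),(181,37),(329,281),(219,373),off=(240,145)); P=onz(t,c,42); print('corners',P.round(1)[:,:2])
st=pts((105,172),(183,295),(201,323),off=(240,145)); print('studs',onz(t,st,46).round(1)[:,:2])
pk=pts((146,147),(232,283),off=(240,145)); print('pock',onz(t,pk,42).round(1)[:,:2])
st=pts((454,320),(374,411),(355,433),off=(170,110)); print('studs s',onz(s,st,46).round(1)[:,:2])
pk=pts((493,342),(405,447),off=(170,110)); print('pock s',onz(s,pk,42).round(1)[:,:2])
w=pts((557,283),(634,240),(592,158),(510,201),off=(240,145)); W=onz(t,w,31);print('win',W.round(1)[:,:2],W.mean(0))
for n,p,z in(('purple',(169,177),100),('yellow',(184.5,252.5),100),('dropper',(260,302),106),('timer',(362,292),22),('tape',(399.5,149.5),19)):
    print(n,onz(t,[p],z).round(0)[0])
ws=onz(s,[(388,350)],31);print(ws)
cv2.imwrite('pics/s1.png',cv2.resize(cv2.cvtColor(s['pixels'],4)[300:400,330:440],None,fx=5,fy=5,interpolation=2))
g=cv2.cvtColor(t['pixels'],4)[165:275,255:355]
cv2.imwrite('pics/t1.png',cv2.convertScaleAbs(cv2.resize(g,None,fx=5,fy=5,interpolation=2),alpha=1.8))
```

```text
corners [[ 663.3   63.8]
 [ 723.6  -26.7]
 [ 540.5 -134. ]
 [ 473.6  -51.5]]
studs [[623.1  30.7]
 [531.6 -25.7]
 [510.8 -38.6]]
pock [[ 6.416e+02  3.000e-01]
 [ 5.400e+02 -6.200e+01]]
studs s [[623.4  27.6]
 [531.7 -27.8]
 [511.1 -40.5]]
pock s [[640.6  -2.3]
 [538.3 -64.8]]
win [[ 536.8 -308.3]
 [ 568.6 -368.8]
 [ 631.4 -337.6]
 [ 599.2 -273.5]] [ 584.01373529 -322.03920566   31.        ]
purple [675. 252. 100.]
yellow [514. 220. 100.]
dropper [409.  61. 106.]
timer [ 419. -163.   22.]
tape [ 744. -256.   19.]
[[ 583.92312232 -326.25971318   31.        ]]
```

View pics/t1.png

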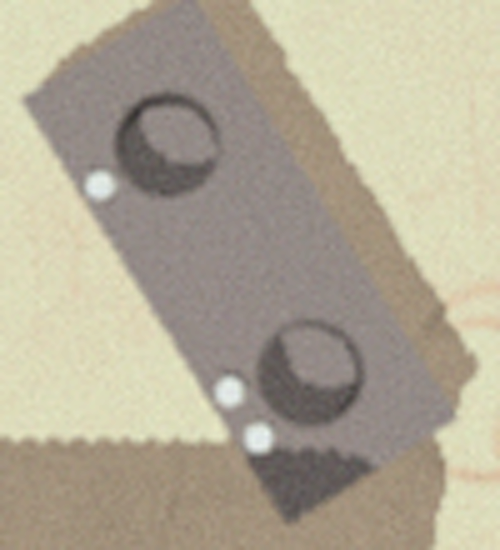

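View pics/s1.png

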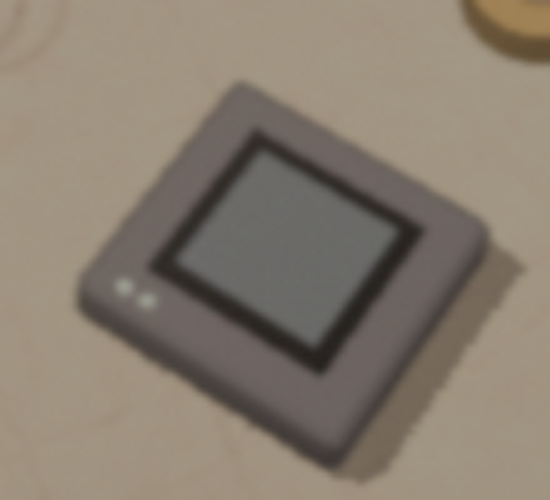

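Emit:
servo_tool(plan=[[[0,0,-7.3],[0,0,0],91],[[0,0,-7.3],[0,0,0],91],[[0,0,0],[-35,35,0],91],[[0,0,0],[-35,35,0],91],[[0,0,0],[-35,35,0],91],[[0,0,0],[-35,35,0],91],[[0,0,0],[-35,35,0],91],[[0,0,0],[-35,35,0],91],[[0,0,0],[-35,35,0],91],[[0,0,0],[0,0,0],91]], squeeze=25)

```text
time_s: 1.55
ee_pos: [399.6, 307.4, 213.2]
ee_rot: [179.9, -0.0, 90.7]
force: [0.1, 0.5, 0.6]
gripper_width: 91.0
```

Run:
```python
from h import *
t=grab('top','t2.png');s=grab('scene','s2.png')
a=cv2.imread('pics/t2.png');b=cv2.imread('pics/s2.png')
cv2.imwrite('pics/ts2.png',np.vstack([a[100:340,0:400],b[60:300,0:400]]))
```

```text
(no output)
```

View pics/ts2.png

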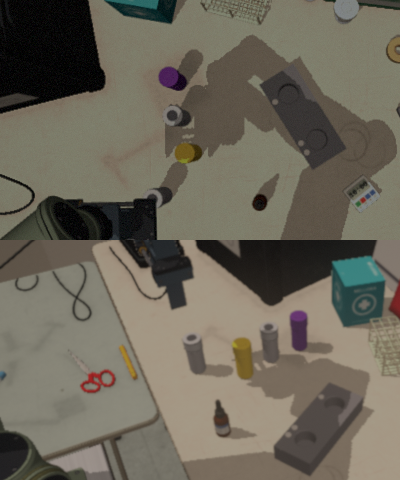

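Emit:
servo_tool(plan=[[[0,0,0],[-18,18,0],91],[[0,0,0],[0,0,0],91],[[0,0,0],[0,0,28],91],[[0,0,0],[0,0,28],91],[[0,0,0],[0,0,28],91],[[0,0,0],[0,0,25],91],[[0,0,0],[0,0,20],91],[[0,0,0],[0,0,12],91],[[0,0,0],[0,0,6],91],[[0,0,0],[0,0,0],91]])

```text
time_s: 2.9
ee_pos: [406.7, 304.6, 63.4]
ee_rot: [-179.9, -0.5, 91.7]
force: [0.2, -0.4, 0.6]
gripper_width: 91.0
```

Emit:
servo_tool(plan=[[[0,0,0],[-4,4,0],91],[[0,0,0],[-4,4,0],91],[[0,0,0],[-4,4,-1],91],[[0,0,0],[-4,3,-1],91],[[0,0,0],[-3,1,-1],91],[[0,0,0],[-1,0,0],91],[[0,0,0],[0,0,0],91],[[0,0,0],[0,0,0],91],[[0,0,0],[0,0,0],91],[[0,0,0],[0,0,0],91]])

```text
time_s: 4.15
ee_pos: [425.7, 284.2, 68.3]
ee_rot: [179.9, -0.6, 91.6]
force: [-0.6, 0.3, -0.5]
gripper_width: 90.9
```

Run:
```python
from h import *
print(env.state())
s=grab('scene','s3.png')
b=cv2.imread('pics/s3.png');cv2.imwrite('pics/s3c.png',cv2.resize(b[110:230,130:290],None,fx=4,fy=4,interpolation=2))
```

```text
{'time_s': 4.15, 'qpos': array([ 32.12429822,  20.6295313 , 109.90760281,   0.63189197,
        49.02582245, -59.91229037]), 'qvel': array([ 0.12005607,  0.01279896,  0.01437206,  0.02284868, -0.1073201 ,
       -0.00562625]), 'effort': array([-1.76195585e-02, -3.81247258e+01, -1.79181755e+01,  3.28476063e-02,
        5.31828229e-02,  7.64509623e-04]), 'ee_pos': array([425.68009681, 284.15938675,  68.33520923]), 'ee_rot': array([179.86408756,  -0.63375463,  91.62481398]), 'force': array([-0.60735776,  0.32470469, -0.52958152]), 'torque': array([-0.02652324,  0.01353149,  0.01493091]), 'gripper_width': 90.8507304654991}
```

View pics/s3c.png

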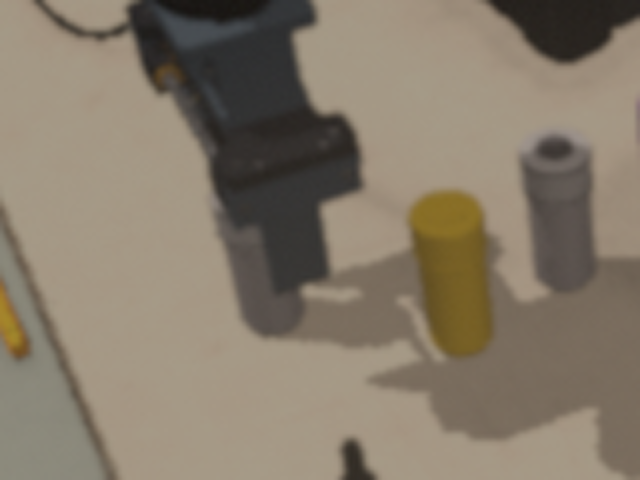

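Emit:
servo_tool(plan=[[[0,-0.3,0.8],[2,-2,0],91],[[0,-0.3,0.8],[2,-2,0.5],91],[[0,0,0],[1.5,-2,0.5],91],[[0,0,0],[0.5,-1.5,0.5],91],[[0,0,0],[0,0,0.5],91],[[0,0,0],[0,0,0],91],[[0,0,0],[0,0,0],91],[[0,0,0],[0,0,0],91],[[0,0,0],[0,0,0],91],[[0,0,0],[0,0,0],91]])

```text
time_s: 5.45
ee_pos: [417.5, 290.5, 66.2]
ee_rot: [179.9, 0.0, 89.9]
force: [-0.3, 0.3, 0.2]
gripper_width: 90.9
```

Emit:
servo_tool(plan=[[[0,0,0],[0,0,0],60],[[0,0,0],[0,0,0],50],[[0,0,0],[0,0,0],46],[[0,0,0],[0,0,0],40],[[0,0,0],[0,0,0],36],[[0,0,0],[0,0,0],36],[[0,0,0],[0,0,0],36],[[0,0,0],[0,0,0],36],[[0,0,0],[0,0,0],36],[[0,0,0],[0,0,0],36]], squeeze=25)

```text
time_s: 6.7
ee_pos: [417.6, 290.5, 66.2]
ee_rot: [179.9, 0.0, 89.9]
force: [0.5, 0.2, 0.3]
gripper_width: 43.2
```

Emit:
servo_tool(plan=[[[0,0,0],[0,0,-5],36],[[0,0,0],[0,0,-12],36],[[0,0,0],[0,0,-22],36],[[0,0,0],[0,0,-28],36],[[0,0,0],[0,0,-28],36],[[0,0,0],[0,0,-22],36],[[0,0,0],[0,0,-10],36],[[0,0,0],[0,0,-4],36],[[0,0,0],[0,0,0],36],[[0,0,0],[0,0,0],36]])

```text
time_s: 7.95
ee_pos: [415.7, 289.6, 203.1]
ee_rot: [-180.0, 0.1, 89.9]
force: [0.3, 0.4, -1.5]
gripper_width: 43.6
```

Run:
```python
from h import *
print({k:np.round(v,2) for k,v in env.state().items()})
s=grab('scene','s4.png');t=grab('top','t4.png');print(env.state()['force'])
b=cv2.imread('pics/s4.png');cv2.imwrite('pics/s4c.png',cv2.resize(b[60:180,130:290],None,fx=4,fy=4,interpolation=2))
```

```text
{'time_s': np.float64(7.95), 'qpos': array([ 3.361e+01,  1.263e+01,  9.929e+01, -7.000e-02,  6.815e+01,
       -5.628e+01]), 'qvel': array([-0.05,  0.06,  0.34,  0.02, -0.07, -0.16]), 'effort': array([ 0.000e+00, -3.625e+01, -2.334e+01,  1.000e-02,  8.000e-02,
       -0.000e+00]), 'ee_pos': array([415.67, 289.61, 203.1 ]), 'ee_rot': array([-1.7998e+02,  9.0000e-02,  8.9910e+01]), 'force': array([ 0.35,  0.43, -1.51]), 'torque': array([ 0.  ,  0.02, -0.01]), 'gripper_width': np.float64(43.6)}
[-0.46122024  0.18962647 -1.37767978]
```

View pics/s4c.png

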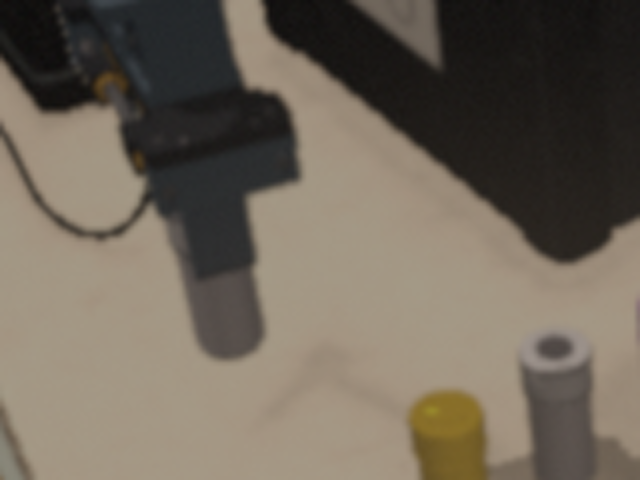

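Emit:
servo_tool(plan=[[[0,0,0],[-10,8,0],36],[[0,0,0],[-25,19,0],36],[[0,0,0],[-40,31,0],36],[[0,0,0],[-45,35,0],36],[[0,0,0],[-45,35,0],36],[[0,0,0],[-45,35,0],36],[[0,0,0],[-35,28,0],36],[[0,0,0],[-20,15,0],36],[[0,0,0],[-8,6,0],36],[[0,0,0],[-2,2,0],36]])

```text
time_s: 9.3
ee_pos: [637.7, -1.0, 199.4]
ee_rot: [-179.8, 0.2, 89.9]
force: [-0.7, 0.5, -1.6]
gripper_width: 43.5
```

Emit:
servo_tool(plan=[[[0,0,0],[0,1,8],36],[[0,0,0],[0,1,14],36],[[0,0,0],[0,1,18],36],[[0,0,0],[0,0.5,18],36],[[0,0,0],[0,0,12],36],[[0,0,0],[0,0,6],36],[[0,0,0],[0,0,2],36],[[0,0,0],[0,0,0],36],[[0,0,0],[0,0,0],36],[[0,0,0],[0,0,0],36]])

```text
time_s: 10.55
ee_pos: [638.4, 3.8, 117.2]
ee_rot: [-179.7, 0.2, 90.3]
force: [0.4, -0.8, -1.5]
gripper_width: 43.1
```

Run:
```python
from h import *
print({k:np.round(v,2) for k,v in env.state().items()})
s=grab('scene','s5.png');t=grab('top','t5.png')
b=cv2.imread('pics/s5.png');a=cv2.imread('pics/t5.png')
A=cv2.resize(b[150:300,230:380],None,fx=4,fy=4,interpolation=2)
cv2.imwrite('pics/s5c.png',A)
cv2.imwrite('pics/t5c.png',cv2.resize(a[130:280,230:380],None,fx=3,fy=3,interpolation=2))
```

```text
{'time_s': np.float64(10.55), 'qpos': array([ -0.61,  28.09,  88.54,  -0.18,  63.67, -90.78]), 'qvel': array([ 0.05, -0.15, -0.3 ,  0.01,  0.09,  0.  ]), 'effort': array([ 3.000e-02, -4.954e+01, -2.211e+01, -4.000e-02,  1.100e-01,
       -0.000e+00]), 'ee_pos': array([638.42,   3.8 , 117.23]), 'ee_rot': array([-1.7969e+02,  1.5000e-01,  9.0250e+01]), 'force': array([ 0.38, -0.75, -1.5 ]), 'torque': array([0.01, 0.  , 0.03]), 'gripper_width': np.float64(43.14)}
```

View pics/s5c.png

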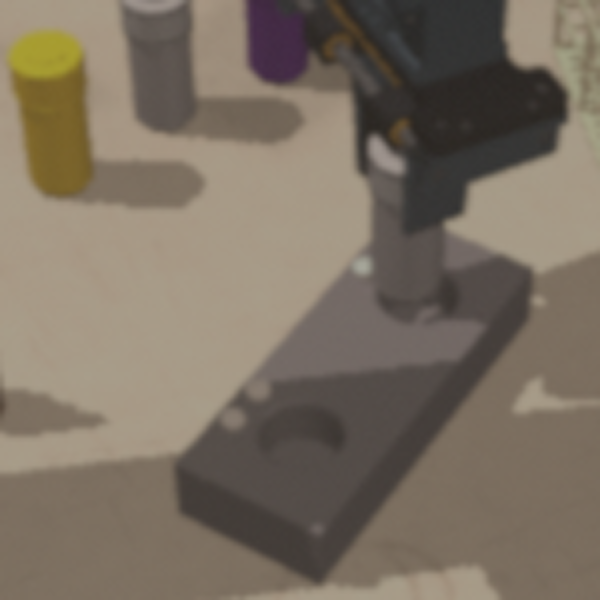

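View pics/t5c.png

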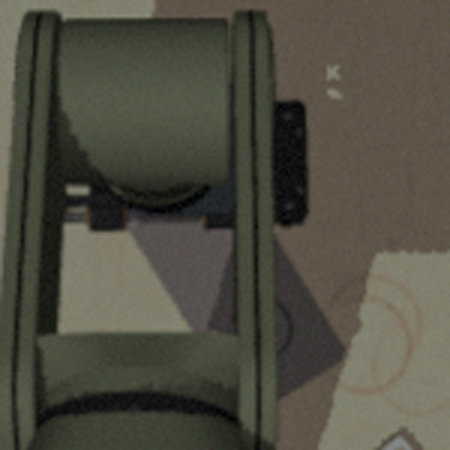

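Emit:
servo_tool(plan=[[[0,0,0],[-1,0.5,0],36],[[0,0,0.1],[-1.2,0.7,0],36],[[0,0,0.2],[-1.2,0.7,0],36],[[0.2,0,0],[-0.8,0.5,0],36],[[0,0,0],[-0.3,0.2,0],36],[[0,0,0],[0,0,0],36],[[0,0,0],[0,0,0],36],[[0,0,0],[0,0,0],36],[[0,0,0],[0,0,0],36],[[0,0,0],[0,0,0],36]])

```text
time_s: 11.9
ee_pos: [641.2, -1.1, 117.2]
ee_rot: [-179.5, 0.2, 89.9]
force: [-0.1, -0.5, -2.6]
gripper_width: 43.4
```

```bash
cat >> h.py <<'E'
def proj(f,P):
    from scipy.spatial.transform import Rotation as R
    A=R.from_euler('xyz',f['attitude'],degrees=True).as_matrix()
    c=(np.atleast_2d(P)-np.array(f['eye']))@A
    c=c*[1,-1,-1]
    return cv2.projectPoints(c,np.zeros(3),np.zeros(3),np.array(f['intrinsics']),np.array(f['distortion']))[0].reshape(-1,2)
def circ(x,y,z,r,n=60):
    a=np.linspace(0,2*np.pi,n);return np.c_[x+r*np.cos(a),y+r*np.sin(a),a*0+z]
E
python3 - <<'E'
from h import *
st=env.state();p=st['ee_pos'];print(p,st['ee_rot'],st['force'])
s=grab('scene','s6.png')
k=5;x0,y0=290,180
b=cv2.imread('pics/s6.png')
A=cv2.resize(b[y0:y0+90,x0:x0+90],None,fx=k,fy=k,interpolation=2)
def draw(P,c):
    q=(proj(s,P)-[x0,y0]+.5)*k-.5
    cv2.polylines(A,[np.round(q).astype(np.int32)],False,c,1)
draw(circ(p[0],p[1],p[2]-66,20),(0,255,0))
draw(circ(641,-1,42,22),(0,0,255))
A=cv2.convertScaleAbs(A,alpha=1.6)
cv2.imwrite('pics/s6c.png',A)
E
```

```text
[641.22442154  -1.09999169 117.23546658] [-1.79479624e+02  1.53579572e-01  8.99227352e+01] [-0.0593202  -0.48964699 -2.617128  ]
```

View pics/s6c.png

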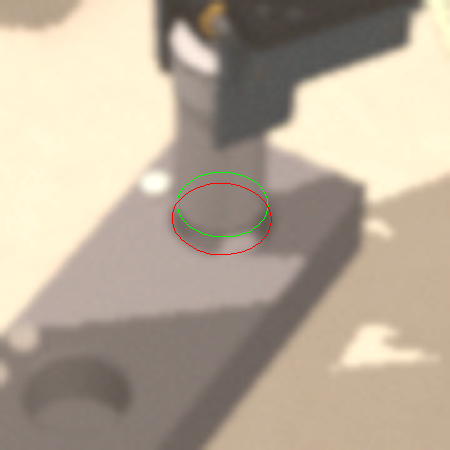

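Emit:
servo_tool(plan=[[[-0.3,0,0],[0,0,1],36],[[-0.2,0,0],[0,0,1.5],36],[[0,0,0],[0,0,2],36],[[0,0,0],[0,0,2],36],[[0,0,0],[0,0,2],36],[[0,0,0],[0,0,2],36],[[0,0,0],[0,0,2],36],[[0,0,0],[0,0,1.5],36],[[0,0,0],[0,0,0.5],36],[[0,0,0],[0,0,0],36]])

```text
time_s: 13.2
ee_pos: [641.6, -1.0, 101.8]
ee_rot: [179.9, 0.1, 89.9]
force: [0.3, -0.1, -2.3]
gripper_width: 43.3
```

Emit:
servo_tool(plan=[[[0,0,0],[0,0,1],36],[[0,0,0],[0,0,2],36],[[0,0,0],[0,0,3],36],[[0,0,0],[0,0,3],36],[[0,0,0],[0,0,3.5],36],[[0,0,0],[0,0,3.5],36],[[0,0,0],[0,0,3],36],[[0,0,0],[0,0,2],36],[[0,0,0],[0,0,1],36],[[0,0,0],[0,0,0.5],36]])

```text
time_s: 14.45
ee_pos: [642.0, -1.0, 78.2]
ee_rot: [179.9, 0.1, 89.9]
force: [-0.5, 0.6, 2.5]
gripper_width: 43.0
```

Emit:
servo_tool(plan=[[[0,0,0],[0,0,0],40],[[0,0,0],[0,0,0],43],[[0,0,0],[0,0,0],44],[[0,0,0],[0,0,0],46],[[0,0,0],[0,0,0],50],[[0,0,0],[0,0,0],56],[[0,0,0],[0,0,0],64],[[0,0,0],[0,0,0],72],[[0,0,0],[0,0,0],80],[[0,0,0],[0,0,0],80]])

```text
time_s: 15.7
ee_pos: [642.1, -1.2, 78.7]
ee_rot: [179.9, 0.2, 89.9]
force: [-0.7, -0.2, -0.4]
gripper_width: 79.8
```

Emit:
servo_tool(plan=[[[0,0,0],[0,0,-4],85],[[0,0,0],[0,0,-10],90],[[0,0,0],[0,0,-20],91],[[0,0,0],[0,0,-25],91],[[0,0,0],[0,0,-25],91],[[0,0,0],[0,0,-20],91],[[0,0,0],[12,-2,-12],91],[[0,0,0],[25,-5,-4],91],[[0,0,0],[30,-6,0],91],[[0,0,0],[30,-6,0],91]])

```text
time_s: 16.95
ee_pos: [622.7, 99.1, 207.5]
ee_rot: [179.6, 0.1, 89.7]
force: [-0.9, 0.1, -0.1]
gripper_width: 90.9
```

Run:
```python
from h import *
st=env.state();p=st['ee_pos'];print(p,st['ee_rot'],st['force'])
s=grab('scene','s7.png')
b=cv2.imread('pics/s7.png')
cv2.imwrite('pics/s7c.png',cv2.resize(b[100:300,170:390],None,fx=3,fy=3,interpolation=2))
```

```text
[622.70589843  99.10875263 207.47726064] [1.79611764e+02 9.08139975e-02 8.97209332e+01] [-0.94387514  0.05385395 -0.06694594]
```

View pics/s7c.png

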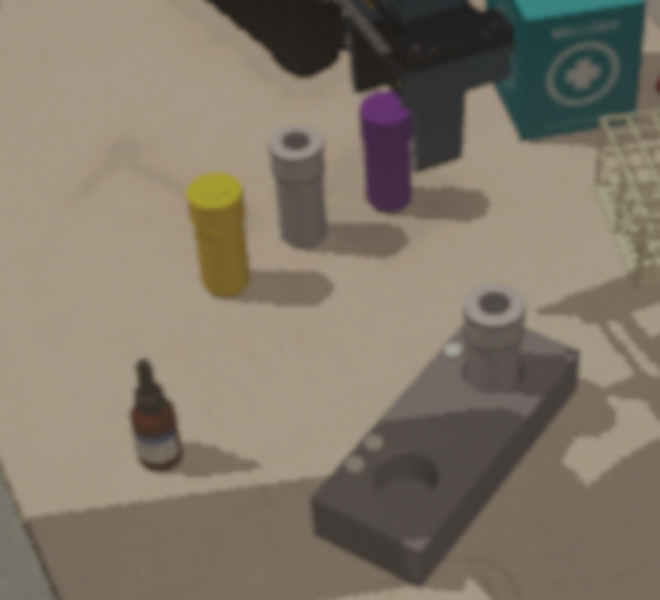

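Emit:
servo_tool(plan=[[[0,0,0],[15,-4,0],91],[[0,0,0.2],[25,-6,0],91],[[-0.3,0,0],[30,-6,0],91],[[0,0,0],[30,-6,0],91],[[0,0,0],[22,-4,0],91],[[0,0,0],[10,-2,0],91],[[0,0,0],[4,0,0],91],[[0,0,0],[0,0,0],91],[[0,0,0],[0,0,0],91],[[0,0,0],[0,0,0],91]])

```text
time_s: 18.25
ee_pos: [591.3, 245.5, 207.6]
ee_rot: [179.5, -0.1, 89.6]
force: [-0.0, 0.2, -0.4]
gripper_width: 90.6
```

Emit:
servo_tool(plan=[[[0.3,0,-0.2],[0.3,0.5,6],91],[[0.2,0,-0.2],[0.3,0.5,14],91],[[0,0,0],[0,0.5,24],91],[[0,0,0],[0,0,28],91],[[0,0,0],[0,0,28],91],[[0,0,0],[0,0,20],91],[[0,0,0],[0,0,12],91],[[0,0,0],[0,0,5],91],[[0,0,0],[0,0,0],91],[[0,0,0],[0,0,0],91]])

```text
time_s: 19.5
ee_pos: [592.4, 244.6, 61.3]
ee_rot: [-179.8, -0.0, 89.9]
force: [-0.6, -0.0, 1.1]
gripper_width: 91.3
```

Rise 4 mm, nudge y by +1.5, and close.

Emit:
servo_tool(plan=[[[0,0,0],[0.5,0.2,-1.5],91],[[-0.2,0,0],[0.5,0.2,-1.5],91],[[0,0,0],[0.4,0,-1.3],85],[[0,0,0],[0,0,0],60],[[0,0,0],[0,0,0],50],[[0,0,0],[0,0,0],46],[[0,0,0],[0,0,0],40],[[0,0,0],[0,0,0],36],[[0,0,0],[0,0,0],36],[[0,0,0],[0,0,0],36]], squeeze=35)

```text
time_s: 20.75
ee_pos: [593.7, 246.1, 67.8]
ee_rot: [179.8, -0.1, 89.9]
force: [-0.4, -0.9, 0.0]
gripper_width: 43.2
```

Emit:
servo_tool(plan=[[[0,0,0],[0,0,-5],36],[[0,0,0],[0,0,-12],36],[[0,0,0],[0,0,-22],36],[[0,0,0],[0,0,-28],36],[[0,0,0],[0,0,-28],36],[[0,0,0],[0,0,-20],36],[[0,0,0],[0,0,-10],36],[[0,0,0],[0,0,-3],36],[[0,0,0],[0,0,0],36],[[0,0,0],[0,0,0],36]])

```text
time_s: 22.0
ee_pos: [588.5, 244.9, 194.0]
ee_rot: [-179.2, 0.2, 89.9]
force: [1.1, 0.2, -7.6]
gripper_width: 43.1
```

Emit:
servo_tool(plan=[[[-0.3,0,0],[-12,-2,0],36],[[-0.3,0,0],[-27,-4,0],36],[[-0.2,0,0],[-42,-7,0],36],[[0,0,0],[-48,-7,0],36],[[0,0,0],[-48,-7,0],36],[[0,0,0],[-46,-7,0],36],[[0,0,0],[-38,-6,0],36],[[0,0,0],[-20,-4,0],36],[[0,0,0],[-8,-1,0],36],[[0,0,0],[-2,0,0],36]])

```text
time_s: 23.25
ee_pos: [536.3, -60.7, 192.3]
ee_rot: [-179.7, 0.6, 89.9]
force: [0.3, 0.1, -7.2]
gripper_width: 43.3
```

Emit:
servo_tool(plan=[[[-0.2,0.3,0],[0,0.5,5],36],[[0,0.3,0],[-0.5,1,12],36],[[0,0,0],[-0.5,1,17],36],[[0,0,0],[-0.5,0.5,16],36],[[0,0,0],[-0.5,0.5,10],36],[[0,0,0],[0,0,5],36],[[0,0,0],[0,0,2],36],[[0,0,0],[0,0,0],36],[[0,0,0],[0,0,0],36],[[0,0,0],[0,0,0],36]])

```text
time_s: 24.5
ee_pos: [541.0, -58.9, 121.0]
ee_rot: [-179.9, -0.2, 90.2]
force: [0.5, -0.2, -6.4]
gripper_width: 43.0
```

Emit:
servo_tool(plan=[[[0,0,0.1],[-1,0,0.5],36],[[0,-0.1,0.1],[-1.2,-0.2,0.5],36],[[0,0,0],[-1.1,-0.2,0],36],[[0,0,0],[-0.7,-0.1,0],36],[[0,0,0],[-0.3,0,0],36],[[0,0,0],[0,0,0],36],[[0,0,0],[0,0,0],36],[[0,0,0],[0,0,0],36],[[0,0,0],[0,0,0],36],[[0,0,0],[0,0,0],36]])

```text
time_s: 25.75
ee_pos: [540.7, -63.6, 120.3]
ee_rot: [-180.0, -0.1, 90.0]
force: [0.3, -0.6, -7.0]
gripper_width: 43.5
```

Run:
```python
from h import *
st=env.state();p=st['ee_pos'];print(p,st['ee_rot'],st['force'])
s=grab('scene','s8.png')
k=5;x0,y0=260,210
b=cv2.imread('pics/s8.png')
A=cv2.resize(b[y0:y0+90,x0:x0+90],None,fx=k,fy=k,interpolation=2)
A=cv2.convertScaleAbs(A,alpha=1.6)
def draw(P,c):
    q=(proj(s,P)-[x0,y0]+.5)*k-.5
    cv2.polylines(A,[np.round(q).astype(np.int32)],False,c,1)
draw(circ(p[0]-.9,p[1]-1,p[2]-68,20),(0,255,0))
draw(circ(539.,-64.4,42,22),(0,0,255))
cv2.imwrite('pics/s8c.png',A)
```

```text
[540.66893926 -63.55453004 120.33024735] [-1.79959374e+02 -7.77128619e-02  8.99863988e+01] [ 0.32258182 -0.62464834 -6.95236569]
```

View pics/s8c.png

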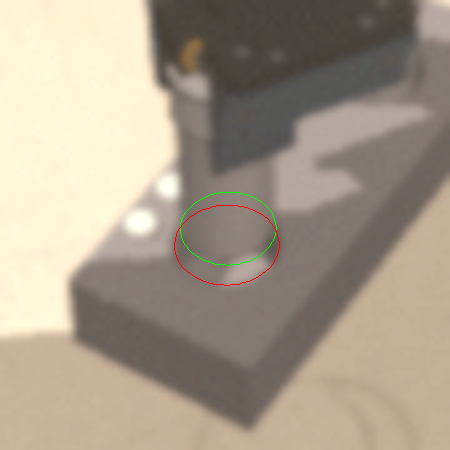

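Emit:
servo_tool(plan=[[[0,0,0],[0,0,1],36],[[0,0,0],[0,0,2],36],[[0,0,0],[0,0,2.5],36],[[0,0,0],[0,0,2.5],36],[[0,0,0],[0,0,2.5],36],[[0,0,0],[0,0,2],36],[[0,0,0],[0,0,1.5],36],[[0,0,0],[0,0,1],36],[[0,0,0],[0,0,0],36],[[0,0,0],[0,0,0],36]])

```text
time_s: 27.05
ee_pos: [540.7, -63.5, 104.1]
ee_rot: [-179.9, -0.1, 90.0]
force: [-1.0, 0.0, -6.8]
gripper_width: 43.0
```

Emit:
servo_tool(plan=[[[0,0,0],[0,0,1],36],[[0,0,0],[0,0,2],36],[[0,0,0],[0,0,3],36],[[0,0,0],[0,0,3.5],36],[[0,0,0],[0,0,3.5],36],[[0,0,0],[0,0,3.5],36],[[0,0,0],[0,0,3],36],[[0,0,0],[0,0,2],36],[[0,0,0],[0,0,1],36],[[0,0,0],[0,0,0.5],36]])

```text
time_s: 28.3
ee_pos: [540.9, -63.5, 79.8]
ee_rot: [-180.0, -0.1, 90.0]
force: [-1.3, 0.5, -2.3]
gripper_width: 43.2
```

Emit:
servo_tool(plan=[[[0,0,0],[0,0,0.7],36],[[0,0,0],[0,0,0],40],[[0,0,0],[0,0,0],43],[[0,0,0],[0,0,0],44],[[0,0,0],[0,0,0],46],[[0,0,0],[0,0,0],50],[[0,0,0],[0,0,0],58],[[0,0,0],[0,0,0],66],[[0,0,0],[0,0,0],74],[[0,0,0],[0,0,0],80]])

```text
time_s: 29.55
ee_pos: [544.0, -63.9, 82.4]
ee_rot: [179.6, -0.0, 90.0]
force: [-0.6, 0.3, -0.4]
gripper_width: 79.1
```

Emit:
servo_tool(plan=[[[0,0,0],[0,0,-4],85],[[0,0,0],[0,0,-10],90],[[0,0,0],[0,0,-18],91],[[0,0,0],[0,0,-20],91],[[0,0,0],[0,0,-14],91],[[0,0,0],[0,0,-6],91],[[0,0,0],[0,0,-2],91],[[0,0,0],[0,0,0],91],[[0,0,0],[0,0,0],91],[[0,0,0],[0,0,0],91]])

```text
time_s: 30.8
ee_pos: [542.7, -63.9, 159.6]
ee_rot: [179.7, -0.0, 90.0]
force: [-0.3, -0.0, 0.2]
gripper_width: 90.8
```

Run:
```python
from h import *
st=env.state();p=st['ee_pos'];print(p,st['ee_rot'],st['force'])
s=grab('scene','s9.png')
b=cv2.imread('pics/s9.png')
cv2.imwrite('pics/s9c.png',cv2.resize(b[150:310,220:400],None,fx=4,fy=4,interpolation=2))
```

```text
[542.66179337 -63.88942186 159.63068949] [ 1.79667531e+02 -2.24815600e-02  8.99922540e+01] [-0.32910495 -0.03006518  0.19412101]
```

View pics/s9c.png

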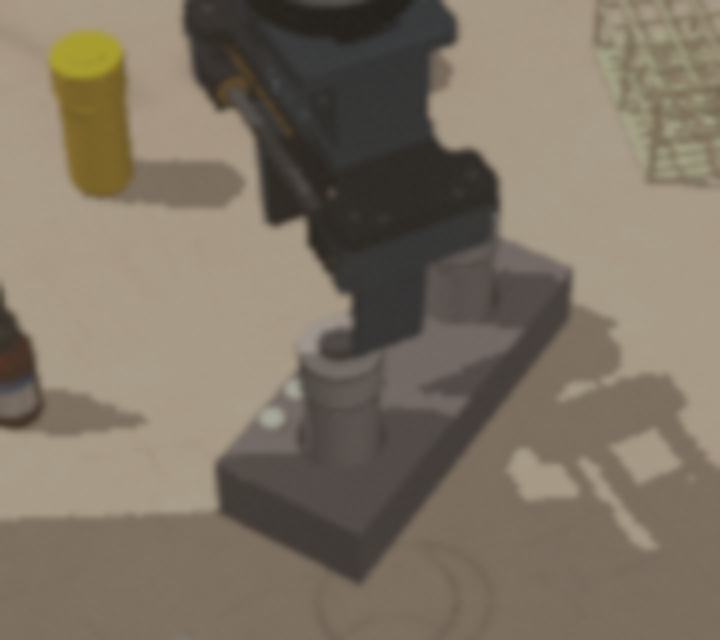

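Run:
```python
from h import *
s=grab('scene')
print(onz(s,[(305.2,235.6)],112), proj(s,[[539.4,-63.4,112],[539.4,-63.4,116]]))
```

```text
[[541.02691107 -64.70607625 112.        ]] [[304.18675401 235.44057884]
 [304.14588144 234.08519356]]
```

Emit:
servo_tool(plan=[[[0.2,0,0],[0,-0.5,4],91],[[0,0,0],[0,-0.5,10],91],[[0,0,0],[0,-0.5,18],91],[[0,0,0],[0,-0.5,18],91],[[0,0,0],[0,0,14],91],[[0,0,0],[0,0,7],91],[[0,0,0],[0,0,3],91],[[0,0,0],[0,0,0.5],91],[[0,0,0],[0,0,0],91],[[0,0,0],[0,0,0],91]])

```text
time_s: 32.15
ee_pos: [541.1, -63.9, 81.2]
ee_rot: [179.8, -0.0, 90.0]
force: [-0.1, -0.1, 0.3]
gripper_width: 91.2
```

Seated (lid hole at the z=112 position). Regrip.

Emit:
servo_tool(plan=[[[0,0,0],[0,0,0.5],75],[[0,0,0],[0,0,0.5],60],[[0,0,0],[0,0,0],50],[[0,0,0],[0,0,0],46],[[0,0,0],[0,0,0],40],[[0,0,0],[0,0,0],36],[[0,0,0],[0,0,0],36],[[0,0,0],[0,0,0],36],[[0,0,0],[0,0,0],36],[[0,0,0],[0,0,0],36]], squeeze=35)

```text
time_s: 33.4
ee_pos: [541.4, -64.1, 80.7]
ee_rot: [179.8, 0.0, 90.0]
force: [-0.0, -0.0, 0.5]
gripper_width: 42.7
```

Emit:
servo_tool(plan=[[[0,0,0],[0,0,-2],36],[[0,0,0],[0,0,-4],36],[[0,0,0],[0,0,-6],36],[[0,0,0],[0,0,-8],36],[[0,0,0],[0,0,-10],36],[[0,0,0],[0,0,-14],36],[[0,0,0],[0,0,-18],36],[[0,0,0],[0,0,-12],36],[[0,0,0],[0,0,-6],36],[[0,0,0],[0,0,0],36]])

```text
time_s: 34.65
ee_pos: [538.6, -63.8, 164.2]
ee_rot: [-179.9, -0.0, 90.0]
force: [0.0, 0.2, -6.3]
gripper_width: 43.4
```

Emit:
servo_tool(plan=[[[0,0,0],[-10,2,-1],36],[[0,0,0],[-24,4,-2],36],[[0,0,0],[-36,6,-2],36],[[0,0,0],[-42,8,-1],36],[[0,0,0],[-42,8,0],36],[[0,0,0],[-38,7,0],36],[[0,0,0],[-28,5,0],36],[[0,0,0],[-16,3,0],36],[[0,0,0],[-7,1,0],36],[[0,0,0],[-2,0,0],36]])

```text
time_s: 35.9
ee_pos: [580.8, -319.7, 161.8]
ee_rot: [-179.2, -0.3, 90.0]
force: [-0.2, 0.7, -6.5]
gripper_width: 43.7
```

Emit:
servo_tool(plan=[[[0,0,0],[0,0,0],36],[[0,0,0],[0,0,0],36],[[0,0,0],[0,0,0],36],[[0,0,0],[0,0,0],36],[[0,0,0],[0,0,0],36],[[0,0,0],[0,0,0],36],[[0,0,0],[0,0,0],36],[[0,0,0],[0,0,0],36],[[0,0,0],[0,0,0],36],[[0,0,0],[0,0,0],36]])

```text
time_s: 37.15
ee_pos: [580.8, -316.7, 162.4]
ee_rot: [-179.2, -0.3, 90.2]
force: [-0.1, -0.7, -6.7]
gripper_width: 42.9
```

Emit:
servo_tool(plan=[[[-0.3,-0.1,0.1],[-1.5,1,-1.5],36],[[-0.3,-0.1,0],[-2,1.5,-2],36],[[-0.2,-0.1,0],[-1.7,1.2,-2],36],[[0,0,0],[-1.2,0.8,-1.5],36],[[0,0,0],[-0.5,0.3,-0.5],36],[[0,0,0],[0,0,0],36],[[0,0,0],[0,0,0],36],[[0,0,0],[0,0,0],36],[[0,0,0],[0,0,0],36],[[0,0,0],[0,0,0],36]])

```text
time_s: 38.4
ee_pos: [585.8, -324.0, 170.3]
ee_rot: [-180.0, -0.0, 90.1]
force: [0.1, -0.3, -7.1]
gripper_width: 43.0
```

Run:
```python
from h import *
st=env.state();p=st['ee_pos'];print(p,st['ee_rot'],st['force'],st['qvel'])
s=grab('scene','s10.png');t=grab('top','t10.png')
print(proj(s,[[p[0],p[1],p[2]-68.7],[584,-324,31]]))
```

```text
[ 585.84769831 -324.0237916   170.31218256] [-1.79992508e+02 -1.19190871e-02  9.00956017e+01] [ 0.07171094 -0.33933303 -7.07948874] [ 0.08312329  0.11554962  0.02799668 -0.0284154  -0.07920057  0.05264529]
[[391.98749135 327.67066613]
 [387.40024971 349.03752488]]
```

View pics/s10.png

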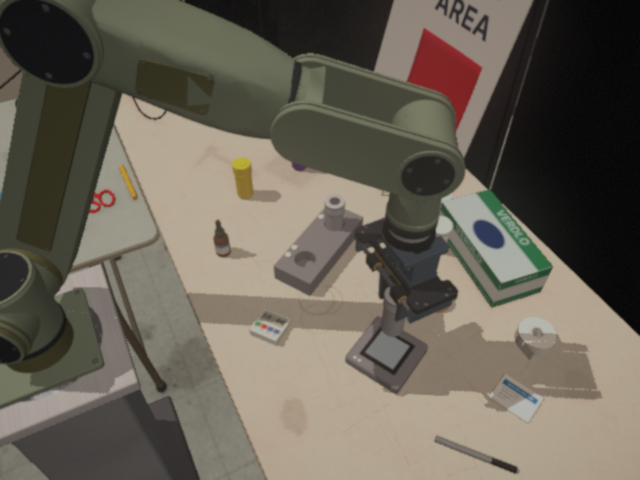

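View pics/t10.png

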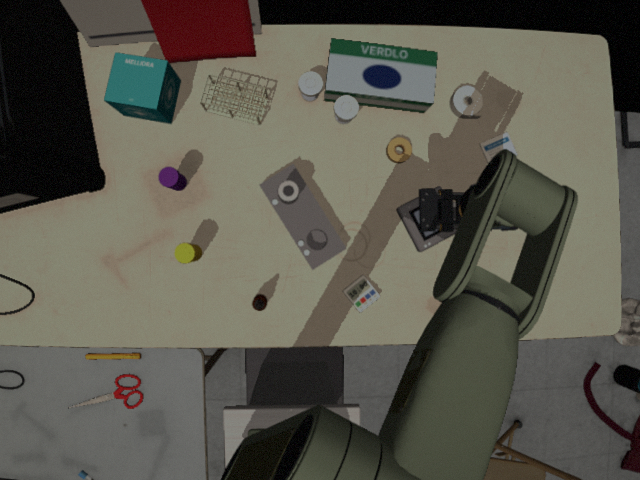

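The light canister stands in pocket 1 (top view, 288,190). The heavy one hangs above the reader window (its underside near 392,328 in the scene view). The bottle, timer and tape are where they started.

Run:
```python
from workcell import env
print(env.job_done())
```

```text
the job is handed in; nothing more can be done
None
```

I set the two canisters down in order, one in pocket 1 and then the other in pocket 2, letting go of each. I then lifted the heavier one out and handed the job in at about 38.5 s with it held over the reader. The hand-in gives no verdict.

- **Weights:** the canister nearer the robot read about 1.4–2.6 N in the fingers and stayed in pocket 1 (one stud). The other read about 6.3–7.6 N in pocket 2 (two studs), so I took that one as the heavier.
- **Seating:** contact came at the fully-down height in both pockets, to within 1 mm by the tool height. For pocket 2 I also checked the lid position in the scene image, and it matched to about 2 mm. For pocket 1 I only looked at the image; the canister stands upright there.
- **Final hold:** the canister is upright to within 0.1° and still, with the tool at (585.8, -324.0, 170.3) mm. By my estimate that puts it within about 2 mm of the window centre, with its underside about 70 mm above the window.
- **Other objects:** the bottle, timer and tape look unmoved in the last pictures.
- **Disagreement:** the two cameras differed by 1–4 mm sideways, most at the reader window, so I used values between the two. Both insertions went in without touching the pocket rims.

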